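# Pad the bar clamp and pump it up on a timber block

### The job

Hang the loose U-shaped wooden pad astride the bench clamp's flat steel bar, in the gap between the clamp's sprung jaw face and the timber block, and let go of it. Then pump the clamp's trigger against its grip, again and again, until the jaw squeezes the pad against the block with its sprung face pushed in about halfway, never so far that the face is hard home, and finish while still holding the trigger there so that the pressure stays on. Move the jaw only by its trigger, keep the block on the bar, and leave the tape measure, pliers and tape roll alone.

Things in the scene. Friction and masses are not known exactly. Their poses are not given: they have to be found in the camera images.
- clamp: Bar clamp on a plywood base (x -70 to 330, 120 wide, 18 high, in mm), fixed to the bench. Origin on the bench top below the trigger pivot; +x runs along the bar, the way the jaw advances; z up. Grey head 40 wide, x -50 to 40, up to z 144; a black fixed grip 30 wide rises from its rear to z 223, behind the trigger. The trigger pivot is at x 0, z 130.
- bar_mid (a point): Point on the top edge of the flat steel bar, at clamp x 180, y 0, z 85 mm; axes as the clamp's. The bar is 12 mm wide (y), 20 mm high, runs along x and is free underneath (47 mm to the base) from the jaw to the ledges at x 241.
- fixed_jaw (a point): Middle of the inner face of the dark fixed jaw (80 mm wide, top at z 130) at clamp x 290, y 0, z 85 mm. Wooden ledges level with the bar's top, out to y 36 on both sides, reach from it back to x 241 and carry the block.
- trigger (a joint): Trigger: dark steel lever, 22 mm wide (y), 13 thick, in front of the grip. Rad: 0 released, leaning to clamp +x by 0.30 from upright; grows as its top is pushed to -x, to the grip; stop at 0.53. Spring return 0.15 to 0.31 N m. Drives the jaw 60 mm per rad after up to 6 mm of play per stroke: 24 to 32 mm a stroke. Released, it slips back over the notches and the free jaw stays.
- trigger_tip (a point): Top end of the trigger on its centre line, 90 mm from the pivot (which is at clamp x 0, z 130 mm); about 216 mm above the bench at rest.
- jaw (a joint): Travel of the dark jaw (50 mm wide, top at z 121) along the bar, m, 0 to 0.125, growing to the fixed jaw. A notched rod runs back from it through the head, to clamp x -156 mm at 0. Starts at 0 to 0.03. Its brake holds only about 2 N: pressure lasts only while the trigger is held; on release a pressed face pushes the jaw back a little.
- face (a joint): How far the jaw's sprung face is pushed in, m: 0 free (20 mm in front of the jaw), 0.020 hard home on the jaw. Spring 1 N per mm. About halfway (0.010) is wanted.
- face_front (a point): Middle of the front of the sprung face (steel plate 56 mm wide, 10 mm thick, z 63 to 123 mm), at the height of the bar's top: clamp x = 115 mm + jaw - face. Axes as the clamp's.
- saddle: Loose wooden pad like an upside-down U with a tab on top: 22 mm thick (x), 70 wide (y), 110 tall, about 0.11 kg; stands on its two legs on the bench. Origin: middle of its underside. Slot 17 mm wide between the legs, open below, roof at z 45. Full width up to z 75, then a tab 36 mm wide (y) to z 110, to grip it by. Either face may look to the block.
- saddle_seat (a point): Middle of the roof of the pad's slot, 45 mm above the pad's underside. It lies on the bar's top when hung.
- block: Timber block, 60 mm (its x, along the bar) x 100 mm x 28 mm high, loose, lying on the bar and ledges 1 to 8 mm short of the fixed jaw. Origin: middle of its underside.
- tape_measure: Yellow and black pocket tape measure, 66 x 84 x 44 mm, on the bench; bystander.
- pliers: Pliers with dipped handles, 49 x 162 x 13 mm, on the bench; bystander.
- tape_roll: Roll of tape lying flat, 96 mm across, 24 mm high; bystander.
There are look-alikes about, which are no part of the job. What is shaped like the block but orange or pink is not meant.

How it is judged (in metres and radians):
On the way, in this order (a step that is already met when the one before it is completed fails the run):
1. the pad hangs astride the bar between the sprung face and the block, let go, with no pressure on it yet (z of saddle_seat in the frame of bar_mid between -0.005 and 0.006 m and y of saddle_seat in the frame of bar_mid between -0.008 and 0.008 m and angle between the x axis of saddle and the x axis of clamp, either way round below 0.25 rad and angle between saddle's own z axis and vertical below 0.2 rad and x of saddle in the frame of face_front above 0.007 m and x of saddle in the frame of block below -0.035 m and contact force between each of the fingers, the arm and saddle below 0.3 N and value of joint face below 0.003 m), for 0.2 s.
2. the trigger presses the jaw's face on the pad and the pad on the block (value of joint face above 0.005 m and contact force between saddle and block above 3 N and contact force between any of the fingers, the arm and trigger above 1 N), for 0.2 s.
At the end, for the whole second after the job is handed in: Trigger held (over 1 N); sprung face pushed in 5 to 15 mm, pressing pad, and pad pressing block (over 3 N each); pad astride the bar (6 mm in height, 8 mm sideways, 0.2 rad upright, 0.25 rad square); block on the bar at the fixed jaw, 35 mm off-centre at most; robot off pad and block (all of step 2 and z of saddle_seat in the frame of bar_mid between -0.005 and 0.006 m and y of saddle_seat in the frame of bar_mid between -0.008 and 0.008 m and angle between the x axis of saddle and the x axis of clamp, either way round below 0.25 rad and angle between saddle's own z axis and vertical below 0.2 rad and x of saddle in the frame of face_front above 0.007 m and x of saddle in the frame of block below -0.035 m and contact force between each of the fingers, the arm and saddle below 0.3 N and value of joint face below 0.015 m and contact force between face and saddle above 3 N and value of joint trigger above 0.03 rad and contact force between each of the fingers, the arm and block below 0.3 N and z of block in the frame of clamp between 0.08 and 0.091 m and x of block in the frame of clamp above 0.25 m and y of block in the frame of clamp between -0.035 and 0.035 m); the arm keeps its last pose, push and grip.
It fails at once if the sprung face driven hard home (over 18.5 mm): the block is crushed (value of joint face above 0.0185 m).
It fails at once if the jaw or its face pushed by the robot itself (contact force between any of the fingers, the arm and jaw above 2 N).
It fails at once if the tape measure disturbed (over 30 mm) (distance of tape_measure from where it was at the start of the episode above 0.03 m).
It fails at once if the pliers disturbed (over 30 mm) (distance of pliers from where it was at the start of the episode above 0.03 m).
It fails at once if the tape roll disturbed (over 30 mm) (distance of tape_roll from where it was at the start of the episode above 0.03 m).
It also fails if it takes over 72 s, if anything falls off the work surface, if the arm or the gripper's body presses on something with over 40 N, if the wrist force passes 120 N, or if a joint passes its speed limit or range.

### The arm

A 6-joint arm with a two-finger parallel gripper is mounted at the origin on a cart in front of the work surface, level with it; the furniture and walls round the work are solid. World frame = base frame: x ahead of the robot, y to its left, z up, the work surface at z = 0. Lengths are in mm, angles in rad, forces in N, time in s.
With the tool pointing down it reaches from about 300 to 775 mm from the base axis. Payload 14.6 kg.
Tool frame: the origin (TCP) lies at the very end of the fingers, on their centre line; the grasp point (between the pads) lies 19 mm behind it; z points along the fingers, y is the line along which they close (so a half turn about z gives the same grasp; the last joint's range is limited). The gripper opens to 94 mm and grips with 3 to 60 N. Pads are 16 mm wide; open, the fingers measure 119 mm over their backs; the gripper's body (75 mm by 177 mm) begins 78 mm behind the grasp point.
Start: joints at [1.252, 0.3, 1.521, -0, 1.321, -0.067], TCP at [137.029, 532.646, 205.446] pointing down, gripper open.
Joint ranges: [-3.03, 3.03], [-0.79, 2.21], [0.23, 2.52], [-1.04, 4.18], [0, 3.07], [-2.55, 2.55]. Speed limits (rad/s): [2.22, 2.22, 2.57, 3.14, 3.14, 3.14].

### API

Orientations are given as [roll, pitch, yaw] about the fixed x, y, z axes, in that order (R = Rz(yaw) Ry(pitch) Rx(roll)).
In Python, from cell import manip, optics gives the robot as it stands.
- The arm moves only by the shell command python3 -m crank 'ROWS' [FORCE]. ROWS is JSON, a list of rows, each a list of 7 numbers: the opening in per cent of the stroke, from 0 (shut) to 100 (fully open), then the shift along the tool's x, y, z in mm, then the turn, a rotation vector about the tool's x, y, z in rad. A call has 1 to 10 rows; each row is the pose to reach, as a shift and turn from the pose commanded when the call began, along the tool's axes at that moment; what a row does not reach only later rows make up. A row lasts 1/10 s, in which the tool goes at most 50 mm and 8.59 degrees, less where a joint would pass 70% of its speed; a pose out of reach is approached as far as the arm can. A call with a gripper value outside its range is refused whole. The fingers move at their own pace and stop on an object; FORCE is the grip in N (left out, the last holds). Time passes only in rows, so rows that repeat a pose let the fingers close. It gives the time, the measured TCP pose, the force, the opening and the grip force at its end, in the units of the state.
- manip.read_state(): the state, without advancing time (a new reading comes with each control period).
- optics.camera(name): name is "side" or "top"; returns (picture, depth): 480x640x3 uint8, red, green, blue; 480x640 float32, mm along the optical axis (not along the pixel's ray), 0 where there is no reading.
- optics.calibration(name): a dict with "camera_matrix" (3x3 intrinsics, pixels), "R" (3x3) and "t" (3): a world point X has camera coordinates R X + t. Camera axes: x right, y down, z forward; pixel columns grow to the right and rows downward; lengths in mm; the calibration is good to about 2 mm. A picture is of the moment at which its call begins. calibration takes no time and is no camera call.
- manip.sign_off(): hands the job in; it is judged then, once.
The state is a dict: "clock": time; "joints": joint angles; "qd": joint speeds; "effort": joint torques, N m; "eef_pos": TCP position; "eef_rot": TCP orientation; "wrist_force": force on the tool from outside, world axes, zero at the start; "moment": the same for the moment, N m; "finger_gap": finger opening in mm; "finger_force": force on a finger pad.
Only numpy, scipy, OpenCV 4.12 (cv2) and the standard library are available. Lean on these libraries where they do the work, as an engineer would, in place of code of your own. Each camera call takes 0.05 s, during which the arm holds its last target. There are 200 camera calls.

## Working session

There is one attempt and no reset: what is moved stays moved. The work goes in short steps, Python scripts to look and compute and a shell command to move; the robot and the scene stay as the last step left them, time stands still between calls to the robot, and variables do not carry over. Pictures are saved under pics/ and viewed, at most 10 in all, crops included, and the job is handed in when it is done.

```bash
mkdir -p pics; ls; cat > h.py <<'E'
import numpy as np, cv2
from cell import manip, optics
def snap(n,f):
    p,d=optics.camera(n); np.save(f'pics/{f}_d.npy',d); cv2.imwrite(f'pics/{f}.png',p[:,:,::-1]); return p,d
def w(n,d,u,v):
    c=optics.calibration(n);K=np.array(c["camera_matrix"]);R=np.array(c["R"]);t=np.array(c["t"])
    z=d[int(v),int(u)]; x=np.linalg.inv(K)@[u,v,1]*z
    return R.T@(x-t)
def onz(n,u,v,z):
    c=optics.calibration(n);K=np.array(c["camera_matrix"]);R=np.array(c["R"]);t=np.array(c["t"])
    o=-R.T@t; r=R.T@np.linalg.inv(K)@[u,v,1]; return o+r*(z-o[2])/r[2]
def proj(n,X):
    c=optics.calibration(n);x=np.array(c["camera_matrix"])@(np.array(c["R"])@X+np.array(c["t"])); return x[:2]/x[2]
E
python3 - <<'E'
from h import *
np.set_printoptions(precision=1,suppress=True)
for n in("top","side"): snap(n,n+"0"); c=optics.calibration(n); print(c)
print(manip.read_state())
E
```

```text
pics
{'camera_matrix': array([[522.5,   0. , 316.1],
       [  0. , 522.5, 243.1],
       [  0. ,   0. ,   1. ]]), 'R': array([[ 0. , -1. ,  0. ],
       [-1. , -0. , -0.1],
       [ 0.1, -0. , -1. ]]), 't': array([-122.7,  615.9, 1352.4])}
{'camera_matrix': array([[557.5,   0. , 326. ],
       [  0. , 557.5, 242.4],
       [  0. ,   0. ,   1. ]]), 'R': array([[-1. , -0. , -0. ],
       [ 0. ,  0.5, -0.9],
       [ 0. , -0.9, -0.5]]), 't': array([ 584.8,  167.2, 1504.8])}
{'clock': 0.1, 'joints': array([ 1.3,  0.3,  1.5, -0. ,  1.3, -0.1]), 'qd': array([ 0., -0., -0., -0., -0., -0.]), 'effort': array([  0. , -53.3, -35.3,   0.1,   0. ,  -0. ]), 'eef_pos': array([137. , 532.4, 205. ]), 'eef_rot': array([-3.1, -0. ,  2.9]), 'wrist_force': array([-0.9, -0.7, -0.1]), 'moment': array([-0., -0.,  0.]), 'finger_force': 0.0, 'finger_gap': 93.99931815413152}
```

View pics/top0.png

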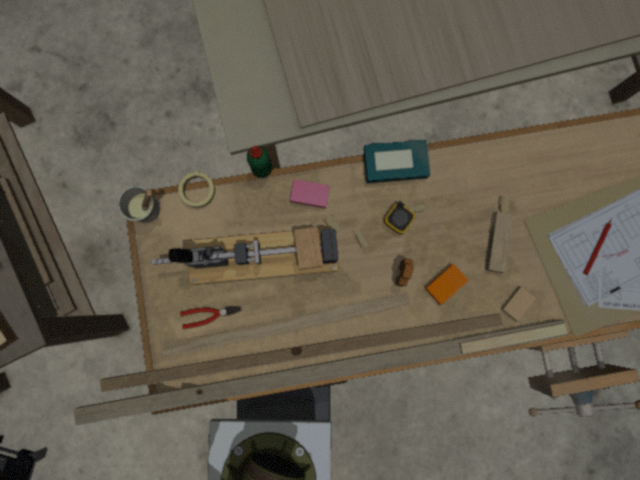

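View pics/side0.png

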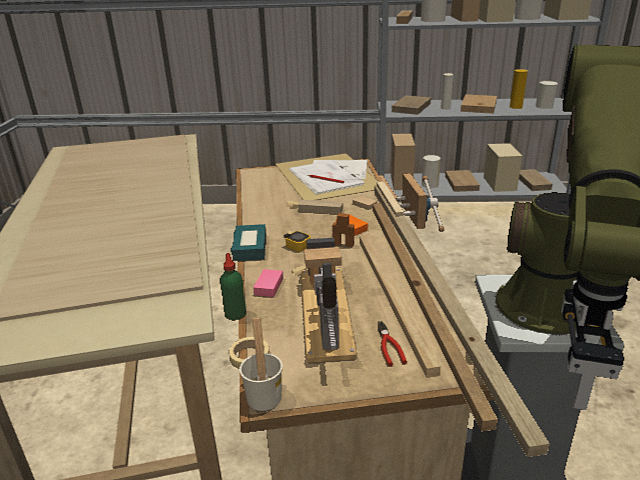

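Top view: the clamp lies along image-right (world −y), with its head at ~(205,256), jaw at (243,253), block at (308,247) and fixed jaw at (329,245). The saddle is at ~(404,270). Tape measure (399,217), pliers (210,317) and roll (196,189) are bystanders. Next I'll enlarge both.

```bash
python3 - <<'E'
from h import *
a=cv2.imread('pics/top0.png')
b=np.vstack([cv2.resize(a[215:295,145:345],(800,320),interpolation=cv2.INTER_CUBIC),
 np.hstack([cv2.resize(a[245:295,375:435],(336,280),interpolation=cv2.INTER_CUBIC),cv2.resize(cv2.imread('pics/side0.png')[200:360,280:400],(210,280),interpolation=cv2.INTER_CUBIC),np.zeros((280,254,3),np.uint8)])])
cv2.imwrite('pics/c1.png',cv2.convertScaleAbs(b,alpha=1.6,beta=10))
np.set_printoptions(precision=0,suppress=True)
d=np.load('pics/top0_d.npy')
# saddle points by height
c=[(u,v,*w("top",d,u,v)) for v in range(250,292) for u in range(385,425)]
c=np.array(c); 
for lo,hi in((60,85),(100,120)):
    s=c[(c[:,4]>lo)&(c[:,4]<hi)]; print(lo,len(s),s.mean(0)); 
    r=cv2.minAreaRect(s[:,2:4].astype(np.float32)); print(r)
for z in range(252,296,3): print([int(w("top",d,u,z)[2]) for u in range(388,424,3)])
print([ (u,w("top",d,u,252)) for u in range(160,340,6)])
E
```

```text
60 138 [ 405.  273.  539. -343.   74.]
((541.6209716796875, -345.75897216796875), (22.489208221435547, 69.21723175048828), 76.21076965332031)
100 132 [ 408.  271.  542. -345.  110.]
((541.9904174804688, -345.99847412109375), (21.95852279663086, 35.68339920043945), 76.2323989868164)
[0, 0, -1, 0, 2, 3, 2, -4, 4, 5, 4, 0]
[8, 1, 3, 0, 2, 6, 0, 0, -1, 1, 0, -1]
[0, 3, -1, -4, 0, 0, -2, 2, 1, -2, 1, -1]
[1, 1, -3, 2, 0, 48, 72, 76, 76, 0, 4, 2]
[-2, -2, 0, -1, 13, 65, 107, 107, 74, -1, 1, -3]
[-1, 3, -3, -2, 22, 70, 112, 110, 107, 0, 1, 0]
[1, 0, 1, 4, 1, 88, 112, 113, 111, 0, 0, 0]
[2, -3, 0, 1, 50, 104, 108, 111, 109, -7, -1, -6]
[-3, 0, 0, 12, 60, 106, 108, 109, 3, 5, 0, 2]
[-4, 4, 0, 25, 72, 76, 72, 93, -3, 1, -4, -3]
[5, 1, 1, 39, 71, 73, 68, 0, -1, 5, -2, 3]
[2, 1, 1, 28, 48, 77, 76, -3, 6, 1, 3, 2]
[1, -2, -6, -3, -2, 0, 3, 2, 0, 3, 2, 1]
[-2, -9, 3, -3, -1, -1, 1, 3, -1, -1, -2, 0]
[2, -2, 0, 0, 29, 20, 31, -3, 5, -1, 2, 2]
[(160, array([592., 310.,  -1.])), (166, array([592., 292.,   4.])), (172, array([570., 217., 224.])), (178, array([571., 204., 220.])), (184, array([573., 19
[... 174 characters left out ...]
 99.])), (220, array([584., 129., 102.])), (226, array([588., 120.,  62.])), (232, array([584.,  97., 108.])), (238, array([583.,  80., 122.])), (244, array([583.,  65., 122.])), (250, array([586.,  55.,  87.])), (256, array([583.,  36., 119.])), (262, array([587.,  24.,  87.])), (268, array([587.,   9.,  85.])), (274, array([587.,  -7.,  86.])), (280, array([588., -22.,  82.])), (286, array([588., -37.,  86.])), (292, array([588., -53.,  86.])), (298, array([586., -69., 111.])), (304, array([586., -84., 115.])), (310, array([586., -99., 115.])), (316, array([ 586., -114.,  115.])), (322, array([ 589., -129.,   85.])), (328, array([ 585., -143.,  133.])), (334, array([ 587., -159.,  114.]))]
```

View pics/c1.png

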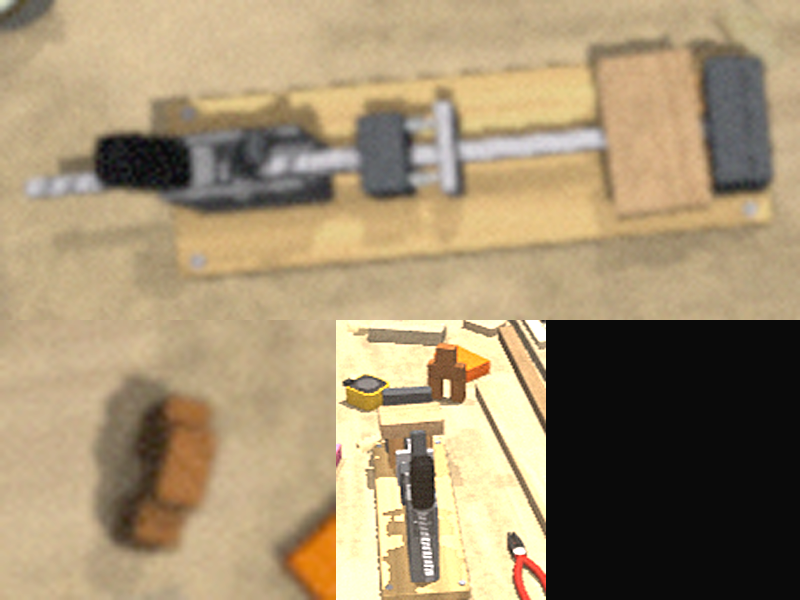

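```bash
python3 - <<'E'
from h import *
np.set_printoptions(precision=1,suppress=True)
d=np.load('pics/top0_d.npy')
P=np.array([w("top",d,u,v) for v in range(222,290) for u in range(150,345)])
def rect(nm,lo,hi,xr=(480,700),yr=(-200,320)):
    s=P[(P[:,2]>lo)&(P[:,2]<hi)&(P[:,0]>xr[0])&(P[:,0]<xr[1])&(P[:,1]>yr[0])&(P[:,1]<yr[1])]
    print(nm,len(s),s.mean(0),cv2.minAreaRect(s[:,:2].astype(np.float32)))
rect("base",12,24); rect("block",106,121,yr=(-125,-50)); rect("fixed",124,138,yr=(-180,-115))
rect("jaw",112,130,yr=(48,100)); rect("face",112,130,yr=(20,48)); rect("bar",79,92,yr=(-45,18),xr=(570,610)); rect("bar",79,92,yr=(-5,18),xr=(570,610)); rect("bar",79,92,yr=(-50,-25),xr=(570,610))
rect("trig",190,240,yr=(110,165)); rect("grip",190,240,yr=(165,240));rect("head",138,150,yr=(110,240))
# yaw from fitted corner pixels at z=18 and jaw
for nm,u,v,z in (("bl",190,283.7,18),("br",338,271.2,18),("screw1",194.5,280.5,18),("screw2",332.5,267,18),("jawTL",321,230,130),("jawBL",323,262,130)): print(nm,onz("top",u,v,z))
E
```

```text
Traceback (most recent call last):
  File "h.py", line 6, in w
    c=optics.calibration(n);K=np.array(c["camera_matrix"]);R=np.array(c["R"]);t=np.array(c["t"])
ValueError: time passes only in moves, steps and waits
```

```bash
sed -i 's/^def snap/_C={}\ndef cal(n):\n    if n not in _C: _C[n]=optics.calibration(n)\n    return _C[n]\ndef snap/; s/c=optics.calibration(n)/c=cal(n)/' h.py; cat > m.py <<'E'
from h import *
np.set_printoptions(precision=1,suppress=True)
d=np.load('pics/top0_d.npy')
P=np.array([w("top",d,u,v) for v in range(222,290) for u in range(150,345)])
def rect(nm,lo,hi,xr=(480,700),yr=(-200,320)):
    s=P[(P[:,2]>lo)&(P[:,2]<hi)&(P[:,0]>xr[0])&(P[:,0]<xr[1])&(P[:,1]>yr[0])&(P[:,1]<yr[1])]
    print(nm,len(s),s.mean(0),cv2.minAreaRect(s[:,:2].astype(np.float32)))
rect("base",12,24); rect("block",106,121,yr=(-125,-50)); rect("fixed",124,138,yr=(-180,-115))
rect("jaw",112,130,yr=(48,100)); rect("face",112,130,yr=(20,48)); rect("bar",79,92,yr=(-5,18),xr=(570,610)); rect("bar",79,92,yr=(-50,-25),xr=(570,610))
rect("trig",190,240,yr=(110,165)); rect("grip",190,240,yr=(165,240));rect("head",138,150,yr=(110,240))
for nm,u,v,z in (("bl",190,283.7,18),("br",338,271.2,18),("screw1",194.5,280.5,18),("screw2",332.5,267,18),("jawTL",321,230,130),("jawBL",323,262,130)): print(nm,onz("top",u,v,z))
E
python3 m.py
```

```text
base 3469 [577.   48.8  18.6] ((593.1127319335938, 21.785842895507812), (134.54811096191406, 418.17657470703125), 6.2723894119262695)
block 921 [596.7 -93.7 113.6] ((596.30908203125, -94.3872299194336), (99.79147338867188, 59.699893951416016), 8.307598114013672)
fixed 304 [ 603.4 -140.6  130.1] ((603.8882446289062, -140.733154296875), (79.19136047363281, 23.905603408813477), 6.078842639923096)
jaw 256 [579.5  73.1 121. ] ((580.1864624023438, 74.54891967773438), (50.09434127807617, 49.39044189453125), 5.114313125610352)
face 97 [583.3  34.5 122.5] ((583.8649291992188, 37.18399429321289), (53.82597351074219, 15.812623023986816), 5.612578868865967)
bar 44 [587.3   6.4  86.2] ((587.2726440429688, 6.373106956481934), (10.851730346679688, 20.990697860717773), 0.08644138276576996)
bar 46 [592.4 -38.2  85.6] ((592.4953002929688, -38.19825744628906), (11.705409049987793, 24.09183692932129), 5.736446380615234)
trig 60 [572.8 135.7 212.5] ((572.6792602539062, 136.57249450683594), (20.21235466003418, 20.187726974487305), 20.70878791809082)
grip 213 [564.4 208.1 214.2] ((565.434814453125, 209.90733337402344), (31.042097091674805, 32.54706954956055), 7.359372615814209)
head 252 [568.2 166.1 143.7] ((571.0111694335938, 163.67742919921875), (41.35350799560547, 87.9243392944336), 5.968679904937744)
bl [506.2 220.4  18. ]
br [ 545.  -174.1   18. ]
screw1 [514.8 208.8  18. ]
screw2 [ 556.1 -159.2   18. ]
jawTL [ 639.6 -125.5  130. ]
jawBL [ 559.8 -131.4  130. ]
```

```bash
cat > g.py <<'E'
import sys,json
from h import *
from scipy.spatial.transform import Rotation as Q
s=manip.read_state()
EX=np.array([.108,-.994,0]);EY=np.array([.994,.108,0]);O=np.array([570.5,160,0])
R0=Q.from_euler('xyz',s['eef_rot'])
def goal(p,ang):
    r=ang; Rt=np.array([[np.cos(r+np.pi/2)*1,np.cos(r),0],[np.sin(r+np.pi/2),np.sin(r),0],[0,0,-1]])
    T=Q.from_matrix(Rt); d=(R0.inv()).apply(np.array(p)-s['eef_pos'])
    print('shift',d.round(1),'turn',(R0.inv()*T).as_rotvec().round(3))
def clampgoal(x,y,z,ang=0.108): goal(O+x*EX+y*EY+[0,0,z],ang)
def where():
    q=s['eef_pos']-O; print('t',round(s['clock'],2),'eef',s['eef_pos'].round(1),s['eef_rot'].round(3),'clamp',(q@EX).round(1),(q@EY).round(1),'F',s['wrist_force'].round(1),'gap',round(s['finger_gap'],1),'ff',round(s['finger_force'],1),'j',s['joints'].round(2))
where()
exec(sys.argv[1]) if len(sys.argv)>1 else None
E
python3 g.py "goal([542,-346,200],-.241)"
```

```text
t 0.1 eef [137.  532.4 205. ] [-3.141 -0.     2.89 ] clamp -417.0 -390.7 F [-0.9 -0.7 -0.1] gap 94.0 ff 0.0 j [ 1.25  0.3   1.52 -0.    1.32 -0.07]
shift [-611.1 -749.8    5.7] turn [-1.00e-03  1.00e-03  1.56e+00]
```

```bash
python3 -m crank '[[80,-611,-750,-45,0,0,1.56],[80,-611,-750,-45,0,0,1.56],[80,-611,-750,-45,0,0,1.56],[80,-611,-750,-45,0,0,1.56],[80,-611,-750,-45,0,0,1.56],[80,-611,-750,-45,0,0,1.56],[80,-611,-750,-45,0,0,1.56],[80,-611,-750,-45,0,0,1.56],[80,-611,-750,-45,0,0,1.56],[80,-611,-750,-45,0,0,1.56]]' 20; python3 g.py "goal([542,-346,180],-.241)"
```

```text
clock: 1.1
eef_pos: [346.3, 77.0, 228.9]
eef_rot: [3.141, -0.0, 1.384]
wrist_force: [1.5, 0.6, 0.3]
finger_gap: 75.2
finger_force: 0.0
t 1.1 eef [346.3  77.  228.9] [ 3.141 -0.     1.384] clamp 58.3 -231.8 F [1.5 0.6 0.3] gap 75.2 ff 0.0 j [ 0.12 -0.18  1.97  0.    1.35  0.3 ]
shift [-379.2  271.    49. ] turn [ 0.001 -0.     0.054]
```

```bash
python3 -m crank '[[80,-379,271,49,0,0,0.054],[80,-379,271,49,0,0,0.054],[80,-379,271,49,0,0,0.054],[80,-379,271,49,0,0,0.054],[80,-379,271,49,0,0,0.054],[80,-379,271,49,0,0,0.054],[80,-379,271,49,0,0,0.054],[80,-379,271,49,0,0,0.054],[80,-379,271,49,0,0,0.054],[80,-379,271,49,0,0,0.054]]'; python3 g.py "goal([542,-346,80],-.241)"
```

```text
clock: 2.1
eef_pos: [544.5, -345.8, 177.6]
eef_rot: [-3.14, -0.0, 1.334]
wrist_force: [-0.0, 1.1, -0.5]
finger_gap: 75.0
finger_force: 0.0
t 2.1 eef [ 544.5 -345.8  177.6] [-3.14  -0.     1.334] clamp 500.0 -80.4 F [-0.   1.1 -0.5] gap 75.0 ff 0.0 j [-0.62  0.54  1.25 -0.    1.35 -0.39]
shift [-0.8 -2.2 97.6] turn [-0.002 -0.     0.004]
```

```bash
python3 -m crank '[[80,0,-1,50,0,0,0.004],[80,0,-1,85,0,0,0.004],[80,0,-1,97,0,0,0.004],[80,0,-1,97,0,0,0.004],[0,0,-1,97,0,0,0.004],[0,0,-1,97,0,0,0.004],[0,0,-1,97,0,0,0.004],[0,0,-1,97,0,0,0.004],[0,0,-1,97,0,0,0.004],[0,0,-1,97,0,0,0.004]]' 25; python3 g.py "clampgoal(200,0,230)"
```

```text
clock: 3.1
eef_pos: [543.5, -342.4, 83.1]
eef_rot: [3.141, 0.0, 1.332]
wrist_force: [-0.1, 1.0, 2.1]
finger_gap: 35.7
finger_force: 25.0
t 3.1 eef [ 543.5 -342.4   83.1] [3.141 0.    1.332] clamp 496.4 -81.0 F [-0.1  1.   2.1] gap 35.7 ff 25.0 j [-0.62  0.62  1.36  0.    1.17 -0.38]
shift [ 306.4  -24.6 -147. ] turn [ 0.     0.    -0.347]
```

```bash
python3 -m crank '[[0,0,0,-40,0,0,0],[0,0,0,-90,0,0,0],[0,0,0,-140,0,0,0],[0,30,-3,-167,0,0,-0.04],[0,70,-6,-167,0,0,-0.1],[0,110,-9,-167,0,0,-0.2],[0,150,-12,-167,0,0,-0.3],[0,190,-15,-167,0,0,-0.347],[0,230,-20,-167,0,0,-0.347],[0,260,-24,-167,0,0,-0.347]]'; python3 g.py "clampgoal(201,0,230)"; python3 - <<'E'
from h import *
p,d=snap('top','t1');q,e=snap('side','s1')
b=np.hstack([cv2.resize(p[200:300,190:350],(400,250)),cv2.resize(q[170:340,260:430],(250,250))])
cv2.imwrite('pics/c2.png',cv2.convertScaleAbs(b[:,:,::-1],alpha=1.5))
E
```

```text
clock: 4.1
eef_pos: [581.7, -81.8, 249.6]
eef_rot: [-3.141, -0.0, 1.68]
wrist_force: [1.2, -0.8, -1.6]
finger_gap: 35.7
finger_force: 25.0
t 4.1 eef [581.7 -81.8 249.6] [-3.141 -0.     1.68 ] clamp 241.5 -15.0 F [ 1.2 -0.8 -1.6] gap 35.7 ff 25.0 j [-0.2   0.36  1.34  0.    1.44 -0.31]
shift [40.6 15.  19.7] turn [-0.    -0.     0.001]
```

View pics/c2.png

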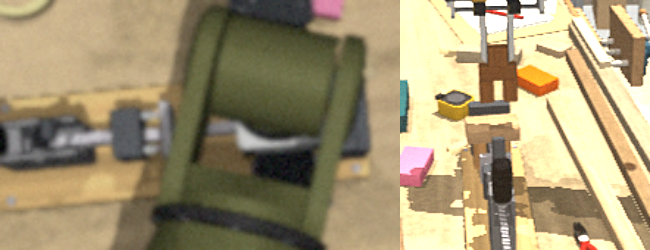

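```bash
python3 -m crank '[[0,22,8,0,0,0,0],[0,40,14,0,0,0,0],[0,43,15,0,0,0,0],[0,43,15,10,0,0,0],[0,43,15,45,0,0,0],[0,43,15,70,0,0,0],[0,43,15,80,0,0,0],[0,43,15,85,0,0,0],[0,43,15,89,0,0,0],[0,43,15,92,0,0,0]]'; python3 g.py "clampgoal(198,0,123)"; python3 - <<'E'
from h import *
q,e=snap('side','s2')
cv2.imwrite('pics/c3.png',cv2.convertScaleAbs(cv2.resize(q[200:300,280:390],(770,600),interpolation=cv2.INTER_CUBIC)[:,:,::-1],alpha=1.5))
E
```

```text
clock: 5.2
eef_pos: [591.9, -40.2, 157.6]
eef_rot: [3.141, 0.0, 1.678]
wrist_force: [-0.5, 0.5, -0.6]
finger_gap: 35.7
finger_force: 25.0
t 5.2 eef [591.9 -40.2 157.6] [3.141 0.    1.678] clamp 201.4 -0.3 F [-0.5  0.5 -0.6] gap 35.7 ff 25.0 j [-0.13  0.44  1.45 -0.    1.26 -0.24]
shift [ 3.4  0.3 34.6] turn [ 0.     0.    -0.001]
```

View pics/c3.png

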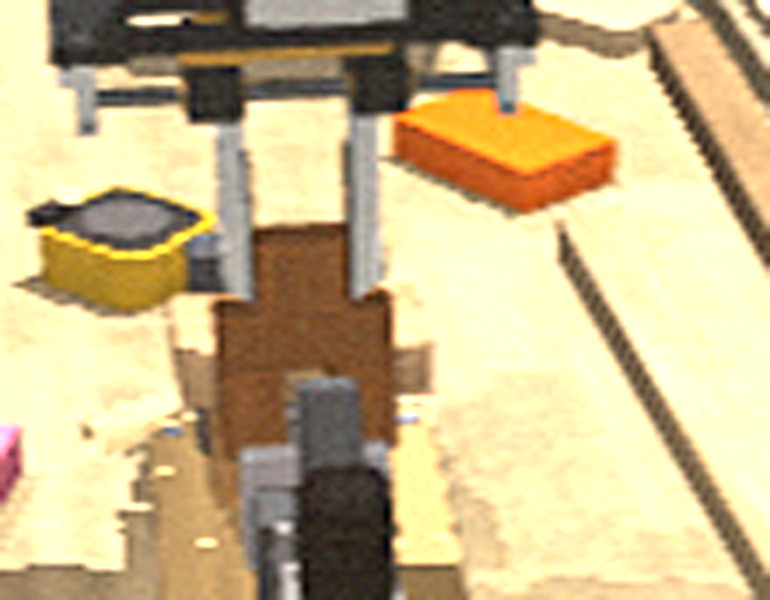

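No contact force, and the legs are below the bar's top edge, so the pad is astride. Lower it to the seat.

```bash
python3 -m crank '[[0,0,0,10,0,0,0],[0,0,0,20,0,0,0],[0,0,0,26,0,0,0],[0,0,0,29,0,0,0],[0,0,0,31,0,0,0],[0,0,0,32,0,0,0],[0,0,0,32,0,0,0],[0,0,0,33,0,0,0],[0,0,0,33,0,0,0]]'; python3 g.py
```

```text
clock: 6.15
eef_pos: [592.0, -39.6, 124.7]
eef_rot: [3.141, 0.0, 1.679]
wrist_force: [0.3, 0.9, -1.3]
finger_gap: 35.9
finger_force: 25.0
t 6.15 eef [592.  -39.6 124.7] [3.141 0.    1.679] clamp 200.8 -0.2 F [ 0.3  0.9 -1.3] gap 35.9 ff 25.0 j [-0.13  0.47  1.48  0.    1.19 -0.24]
```

```bash
python3 -m crank '[[0,0,0,0.7,0,0,0],[0,0,0,1.4,0,0,0],[0,0,0,2,0,0,0],[0,0,0,2,0,0,0]]'; python3 g.py
```

```text
clock: 6.55
eef_pos: [591.9, -39.7, 122.6]
eef_rot: [-3.141, -0.0, 1.679]
wrist_force: [0.6, -0.2, -1.6]
finger_gap: 35.9
finger_force: 25.0
t 6.55 eef [591.9 -39.7 122.6] [-3.141 -0.     1.679] clamp 200.8 -0.3 F [ 0.6 -0.2 -1.6] gap 35.9 ff 25.0 j [-0.13  0.47  1.48 -0.    1.19 -0.24]
```

```bash
python3 -m crank '[[0,0,0,1,0,0,0],[0,0,0,2,0,0,0],[0,0,0,2,0,0,0]]'; python3 g.py
```

```text
clock: 6.85
eef_pos: [592.1, -39.7, 122.4]
eef_rot: [3.141, 0.0, 1.679]
wrist_force: [-7.8, 1.0, 15.0]
finger_gap: 36.0
finger_force: 25.0
t 6.85 eef [592.1 -39.7 122.4] [3.141 0.    1.679] clamp 200.8 -0.1 F [-7.8  1.  15. ] gap 36.0 ff 25.0 j [-0.13  0.47  1.48 -0.    1.18 -0.24]
```

Contact at 122.4, as expected. Release and lift.

```bash
python3 -m crank '[[0,0,0,-1.5,0,0,0],[65,0,0,-1.5,0,0,0],[65,0,0,-1.5,0,0,0],[65,0,0,-1.5,0,0,0],[65,0,0,-1.5,0,0,0],[65,0,0,-30,0,0,0],[65,0,0,-70,0,0,0],[65,0,0,-115,0,0,0],[0,0,0,-130,0,0,0],[0,0,0,-130,0,0,0]]'; python3 g.py "clampgoal(70,0,250);clampgoal(70,0,196)"; python3 - <<'E'
from h import *
q,e=snap('side','s3')
cv2.imwrite('pics/c4.png',cv2.convertScaleAbs(cv2.resize(q[200:300,280:390],(770,600),interpolation=cv2.INTER_CUBIC)[:,:,::-1],alpha=1.5))
E
```

```text
clock: 7.85
eef_pos: [592.7, -39.8, 253.2]
eef_rot: [3.137, 0.001, 1.679]
wrist_force: [0.4, -0.6, -0.5]
finger_gap: 48.4
finger_force: 0.0
t 7.85 eef [592.7 -39.8 253.2] [3.137e+00 1.000e-03 1.679e+00] clamp 201.0 0.5 F [ 0.4 -0.6 -0.5] gap 48.4 ff 0.0 j [-0.13  0.37  1.32 -0.    1.45 -0.24]
shift [131.   -0.5   3. ] turn [0.004 0.001 0.   ]
shift [131.1  -0.8  57. ] turn [0.004 0.001 0.   ]
```

View pics/c4.png

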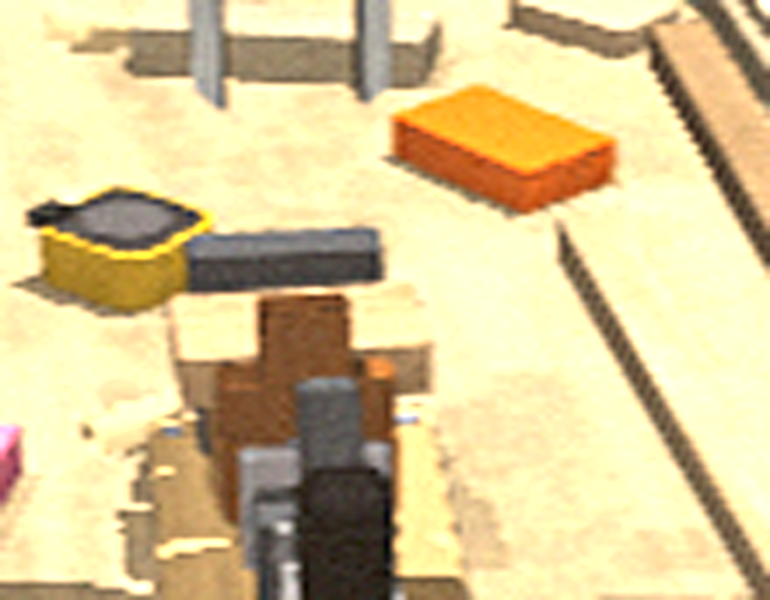

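The pad hangs astride the bar and upright. Its tab is at (305,320) and its shoulders are level at ~(240,375) and (380,365). Now to the trigger.

```bash
python3 -m crank '[[0,45,0,0,0,0,0],[0,90,-0.5,0,0,0,0],[0,130,-0.5,0,0,0,0],[0,143,-0.5,0,0,0,0],[0,143,-0.5,20,0,0,0],[0,143,-0.5,45,0,0,0],[0,143,-0.5,57,0,0,0],[0,143,-0.5,57,0,0,0],[0,143,-0.5,57,0,0,0]]'; python3 g.py "clampgoal(45,0,196)"
```

```text
clock: 8.8
eef_pos: [576.3, 102.1, 194.0]
eef_rot: [-3.142, 0.0, 1.678]
wrist_force: [0.1, 0.9, -0.1]
finger_gap: 0.7
finger_force: 0.0
t 8.8 eef [576.3 102.1 194. ] [-3.142  0.     1.678] clamp 58.2 -0.5 F [ 0.1  0.9 -0.1] gap 0.7 ff 0.0 j [ 0.11  0.39  1.43 -0.    1.32  0.01]
shift [13.2  0.5 -2. ] turn [-0.  0. -0.]
```

```bash
python3 -m crank '[[0,13,0,0,0,0,0],[0,18,0,0,0,0,0],[0,18,0,0,0,0,0]]'; python3 g.py;  python3 -m crank '[[0,10,0,0,0,0,0],[0,20,0,0,0,0,0],[0,26,0,0,0,0,0],[0,29,0,0,0,0,0],[0,29,0,0,0,0,0]]'; python3 g.py; python3 - <<'E'
from h import *
p,d=snap('top','t2');q,e=snap('side','s4')
b=np.hstack([cv2.resize(p[215:295,150:350],(500,200)),cv2.resize(q[170:340,260:430],(200,200))])
cv2.imwrite('pics/c5.png',cv2.convertScaleAbs(b[:,:,::-1],alpha=1.5))
E
```

```text
clock: 9.1
eef_pos: [574.3, 121.2, 194.4]
eef_rot: [3.14, 0.0, 1.68]
wrist_force: [-0.6, -2.4, 1.4]
finger_gap: 0.7
finger_force: 1.0
t 9.1 eef [574.3 121.2 194.4] [3.14 0.   1.68] clamp 39.0 -0.4 F [-0.6 -2.4  1.4] gap 0.7 ff 1.0 j [ 0.15  0.39  1.43 -0.    1.32  0.04]
clock: 9.6
eef_pos: [571.2, 149.2, 194.3]
eef_rot: [3.141, 0.001, 1.679]
wrist_force: [0.4, -4.7, 4.2]
finger_gap: 0.5
finger_force: 2.5
t 9.6 eef [571.2 149.2 194.3] [3.141e+00 1.000e-03 1.679e+00] clamp 10.9 -0.5 F [ 0.4 -4.7  4.2] gap 0.5 ff 2.5 j [ 0.19  0.4   1.42 -0.    1.33  0.09]
```

View pics/c5.png

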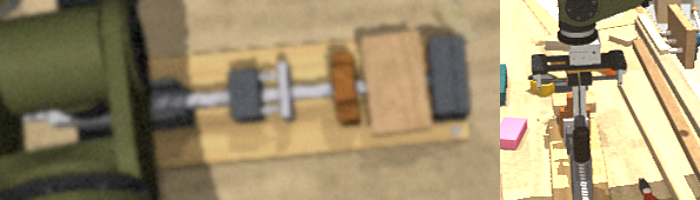

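The top view shows the jaw at (245,93), the face at (284,88), the pad at (344,87) and the block at (393,80), all clear of the arm, so I can track progress from the top depth.

```bash
cat > f.py <<'E'
from h import *
from g import *
p,d=snap('top','tt')
c=cal('top');K=np.array(c["camera_matrix"]);R=np.array(c["R"]);t=np.array(c["t"])
v,u=np.mgrid[225:285,205:345]; z=d[225:285,205:345]
X=np.stack([(u-K[0,2])/K[0,0]*z,(v-K[1,2])/K[1,1]*z,z],-1)-t
P=(X@R).reshape(-1,3); q=P-O; x=q@EX; y=q@EY
def rng(nm,zl,zh,m):
    k=(P[:,2]>zl)&(P[:,2]<zh)&(x>55)&(x<320)&m
    if k.sum()<5: print(nm,'none');return
    print(nm,k.sum(),'mean x',x[k].mean().round(1),'p2/p98',np.percentile(x[k],[2,98]).round(1),'y',y[k].mean().round(1))
# high-level map along x: median height for |y|<16 off the rod
for a in range(60,300,0+4):
    k=(abs(x-a)<2)&(abs(y)>6)&(abs(y)<22); print(a,int(np.median(P[k,2])) if k.sum() else None,end='; ')
print()
rng('pad tab',140,160,abs(y)<25); rng('pad sh',108,122,(abs(y)>20)&(abs(y)<36)&(x>140)&(x<222)); rng('block',106,121,(abs(y)<45)&(x>222)&(x<292)); rng('jaw+face',113,130,(abs(y)<30)&(x<190))
# histogram of top points to split jaw and face
k=(P[:,2]>113)&(P[:,2]<130)&(abs(y)<30)&(x<225)&(x>55); h,b=np.histogram(x[k],np.arange(60,226,3)); print([(int(i),int(j)) for i,j in zip(b,h)if j])
E
python3 -m crank '[[0,3,0,0,0,0,0],[0,6,0,0,0,0,0],[0,6,0,0,0,0,0]]'; python3 f.py
```

```text
clock: 10.0
eef_pos: [570.5, 155.0, 194.0]
eef_rot: [3.141, 0.001, 1.679]
wrist_force: [0.5, -4.8, 4.4]
finger_gap: 0.3
finger_force: 2.9
t 10.0 eef [570.5 155.  194. ] [3.141e+00 1.000e-03 1.679e+00] clamp 5.0 -0.5 F [ 0.5 -4.8  4.4] gap 0.3 ff 2.9 j [ 0.2   0.4   1.41 -0.    1.33  0.1 ]
60 17; 64 20; 68 448; 72 20; 76 17; 80 19; 84 18; 88 106; 92 108; 96 123; 100 120; 104 120; 108 120; 112 121; 116 122; 120 120; 124 105; 128 22; 132 106; 136 105; 140 106; 144 122; 148 123; 152 117; 156 21; 160 17; 164 18; 168 18; 172 19; 176 18; 180 19; 184 16; 188 18; 192 None; 196 148; 200 149; 204 150; 208 150; 212 150; 216 109; 220 19; 224 18; 228 113; 232 112; 236 113; 240 114; 244 113; 248 114; 252 113; 256 112; 260 113; 264 113; 268 113; 272 114; 276 114; 280 112; 284 112; 288 86; 292 127; 296 131; 
pad tab 135 mean x 205.1 p2/p98 [194.7 215.5] y -1.5
pad sh 114 mean x 198.0 p2/p98 [147.2 215.1] y -4.1
block 854 mean x 256.0 p2/p98 [226.9 285. ] y -0.1
jaw+face 349 mean x 120.7 p2/p98 [ 95.4 153.6] y -0.0
[(87, 1), (90, 1), (93, 11), (96, 26), (99, 25), (102, 23), (105, 24), (108, 24), (111, 27), (114, 25), (117, 24), (120, 23), (123, 13), (126, 1), (132, 4), (135, 1), (138, 1), (141, 3), (144, 29), (147, 23), (150, 26), (153, 14), (192, 3), (195, 9), (198, 7), (201, 7), (204, 8), (207, 10), (210, 10), (213, 10), (222, 1)]
```

```bash
python3 -m crank '[[0,-20,0,0,0,0,0],[0,-40,0,0,0,0,0],[0,-42,0,0,0,0,0],[0,-42,0,0,0,0,0]]'; python3 -m crank '[[0,8,0,0,0,0,0],[0,16,0,0,0,0,0],[0,24,0,0,0,0,0],[0,32,0,0,0,0,0],[0,38,0,0,0,0,0],[0,42,0,0,0,0,0],[0,42,0,0,0,0,0]]';python3 f.py
```

```text
clock: 10.45
eef_pos: [574.7, 113.6, 193.5]
eef_rot: [-3.141, -0.001, 1.678]
wrist_force: [0.2, 0.3, -0.7]
finger_gap: 0.6
finger_force: 0.0
clock: 11.15
eef_pos: [570.3, 156.4, 194.0]
eef_rot: [3.141, 0.001, 1.68]
wrist_force: [0.7, -5.2, 3.2]
finger_gap: 0.8
finger_force: 2.7
t 11.15 eef [570.3 156.4 194. ] [3.141e+00 1.000e-03 1.680e+00] clamp 3.6 -0.6 F [ 0.7 -5.2  3.2] gap 0.8 ff 2.7 j [ 0.21  0.4   1.41 -0.    1.33  0.1 ]
60 18; 64 21; 68 17; 72 18; 76 18; 80 19; 84 18; 88 18; 92 17; 96 19; 100 18; 104 20; 108 18; 112 62; 116 63; 120 121; 124 123; 128 121; 132 121; 136 122; 140 121; 144 122; 148 113; 152 21; 156 25; 160 22; 164 106; 168 112; 172 122; 176 123; 180 90; 184 19; 188 18; 192 None; 196 149; 200 149; 204 150; 208 149; 212 149; 216 112; 220 19; 224 20; 228 113; 232 113; 236 113; 240 114; 244 114; 248 113; 252 114; 256 112; 260 114; 264 113; 268 112; 272 114; 276 113; 280 114; 284 112; 288 83; 292 128; 296 130; 
pad tab 135 mean x 205.3 p2/p98 [194.7 215.5] y -1.5
pad sh 132 mean x 195.0 p2/p98 [142.1 215.1] y -3.6
block 853 mean x 256.0 p2/p98 [226.9 285.1] y -0.5
jaw+face 350 mean x 145.0 p2/p98 [119.6 178.8] y -0.1
[(66, 2), (69, 1), (81, 1), (84, 1), (117, 5), (120, 21), (123, 25), (126, 25), (129, 24), (132, 24), (135, 23), (138, 25), (141, 24), (144, 27), (147, 22), (150, 1), (153, 1), (156, 3), (168, 15), (171, 26), (174, 27), (177, 27), (192, 3), (195, 9), (198, 7), (201, 7), (204, 8), (207, 9), (210, 10), (213, 11), (216, 1), (222, 2)]
```

```bash
python3 -m crank '[[0,-20,0,0,0,0,0],[0,-40,0,0,0,0,0],[0,-42,0,0,0,0,0],[0,-42,0,0,0,0,0]]'; python3 -m crank '[[0,8,0,0,0,0,0],[0,16,0,0,0,0,0],[0,22,0,0,0,0,0],[0,28,0,0,0,0,0],[0,33,0,0,0,0,0],[0,38,0,0,0,0,0],[0,42,0,0,0,0,0],[0,42,0,0,0,0,0]]';python3 f.py | tail -5
```

```text
clock: 11.6
eef_pos: [574.7, 114.2, 193.6]
eef_rot: [-3.142, -0.0, 1.679]
wrist_force: [-1.2, 0.5, 0.0]
finger_gap: 0.7
finger_force: 0.0
clock: 12.4
eef_pos: [570.3, 155.6, 193.8]
eef_rot: [3.141, 0.0, 1.679]
wrist_force: [-0.2, -5.4, 3.5]
finger_gap: 0.4
finger_force: 3.0
pad tab 132 mean x 213.1 p2/p98 [202.6 223.8] y -1.7
pad sh 136 mean x 197.7 p2/p98 [145.3 220.8] y -2.5
block 866 mean x 255.6 p2/p98 [225.6 285.2] y -0.0
jaw+face 259 mean x 155.2 p2/p98 [ 85.3 175.1] y -0.3
[(69, 1), (75, 1), (78, 1), (84, 1), (87, 1), (99, 1), (129, 1), (132, 1), (135, 1), (138, 2), (141, 13), (144, 23), (147, 24), (150, 23), (153, 22), (156, 26), (159, 26), (162, 22), (165, 23), (168, 25), (171, 13), (174, 1), (180, 3), (183, 1), (186, 1), (189, 1), (192, 23), (195, 29), (198, 27), (201, 9), (204, 9), (207, 12), (210, 7), (213, 10), (216, 8), (219, 11), (222, 8)]
```

```bash
python3 -m crank '[[0,-20,0,0,0,0,0],[0,-40,0,0,0,0,0],[0,-42,0,0,0,0,0],[0,-42,0,0,0,0,0]]'; python3 -m crank '[[0,8,0,0,0,0,0],[0,14,0,0,0,0,0],[0,20,0,0,0,0,0],[0,24,0,0,0,0,0],[0,27,0,0,0,0,0],[0,27,0,0,0,0,0],[0,27,0,0,0,0,0]]';python3 f.py | grep -v '^60'
```

```text
clock: 12.85
eef_pos: [574.7, 113.9, 193.4]
eef_rot: [-3.141, -0.001, 1.678]
wrist_force: [-0.4, -0.1, -0.1]
finger_gap: 0.1
finger_force: 0.0
clock: 13.55
eef_pos: [572.1, 140.9, 194.3]
eef_rot: [3.14, 0.001, 1.68]
wrist_force: [0.7, -7.0, 4.5]
finger_gap: 0.5
finger_force: 3.3
t 13.55 eef [572.1 140.9 194.3] [3.14e+00 1.00e-03 1.68e+00] clamp 19.1 -0.5 F [ 0.7 -7.   4.5] gap 0.5 ff 3.3 j [ 0.18  0.4   1.42 -0.    1.33  0.07]
pad tab 132 mean x 219.7 p2/p98 [209.2 229.9] y -1.9
pad sh 105 mean x 198.3 p2/p98 [155.6 220.4] y -3.6
block 897 mean x 259.0 p2/p98 [225.3 289.5] y -0.4
jaw+face 248 mean x 166.7 p2/p98 [150.6 182.1] y 0.3
[(81, 1), (87, 1), (99, 1), (138, 1), (147, 1), (150, 2), (153, 24), (156, 24), (159, 27), (162, 21), (165, 24), (168, 24), (171, 26), (174, 24), (177, 24), (180, 20), (183, 1), (186, 2), (189, 1), (198, 22), (201, 25), (204, 27), (207, 15), (210, 10), (213, 10), (216, 7), (219, 9), (222, 8)]
```

```bash
python3 -m crank '[[0,2,0,0,0,0,0],[0,4,0,0,0,0,0],[0,5.5,0,0,0,0,0],[0,5.5,0,0,0,0,0],[0,5.5,0,0,0,0,0]]';python3 f.py | grep -v '^60'
```

```text
clock: 14.1
eef_pos: [571.6, 145.6, 194.5]
eef_rot: [3.14, 0.002, 1.679]
wrist_force: [0.4, -10.6, 6.7]
finger_gap: 0.7
finger_force: 5.3
t 14.1 eef [571.6 145.6 194.5] [3.140e+00 2.000e-03 1.679e+00] clamp 14.4 -0.4 F [  0.4 -10.6   6.7] gap 0.7 ff 5.3 j [ 0.19  0.4   1.42 -0.    1.33  0.08]
pad tab 132 mean x 219.6 p2/p98 [209.2 229.9] y -1.6
pad sh 109 mean x 198.3 p2/p98 [157.9 220.2] y -4.1
block 899 mean x 259.0 p2/p98 [225.4 289.6] y -0.6
jaw+face 257 mean x 168.0 p2/p98 [ 96.9 185.6] y 0.2
[(60, 1), (84, 1), (90, 1), (96, 2), (108, 2), (147, 1), (153, 2), (156, 24), (159, 25), (162, 23), (165, 23), (168, 27), (171, 24), (174, 25), (177, 23), (180, 23), (183, 26), (186, 1), (189, 2), (198, 21), (201, 27), (204, 29), (207, 14), (210, 11), (213, 9), (216, 8), (219, 6), (222, 7)]
```

```bash
python3 -m crank '[[0,2,0,0,0,0,0],[0,4,0,0,0,0,0],[0,4,0,0,0,0,0],[0,4,0,0,0,0,0],[0,4,0,0,0,0,0]]';python3 f.py | grep -v '^60'
python3 - <<'E'
import cv2
p=cv2.imread('pics/tt.png')[215:295,150:350]
cv2.imwrite('pics/c6.png',cv2.convertScaleAbs(cv2.resize(p,(800,320),interpolation=cv2.INTER_CUBIC),alpha=1.5))
E
```

```text
clock: 14.65
eef_pos: [571.3, 149.2, 194.7]
eef_rot: [3.14, 0.003, 1.679]
wrist_force: [-0.8, -13.3, 9.2]
finger_gap: 0.6
finger_force: 6.8
t 14.65 eef [571.3 149.2 194.7] [3.140e+00 3.000e-03 1.679e+00] clamp 10.8 -0.4 F [ -0.8 -13.3   9.2] gap 0.6 ff 6.8 j [ 0.19  0.4   1.41 -0.    1.33  0.09]
pad tab 135 mean x 219.7 p2/p98 [209.2 230.1] y -1.7
pad sh 116 mean x 198.2 p2/p98 [160.5 220.4] y -3.9
block 889 mean x 259.0 p2/p98 [225.3 289.5] y -0.2
jaw+face 252 mean x 172.0 p2/p98 [137.5 188.4] y 0.0
[(69, 1), (93, 1), (105, 1), (129, 1), (135, 1), (153, 1), (156, 2), (159, 26), (162, 22), (165, 23), (168, 26), (171, 24), (174, 24), (177, 25), (180, 23), (183, 24), (186, 26), (189, 2), (192, 1), (198, 21), (201, 27), (204, 28), (207, 15), (210, 9), (213, 10), (216, 6), (219, 10), (222, 10)]
```

View pics/c6.png

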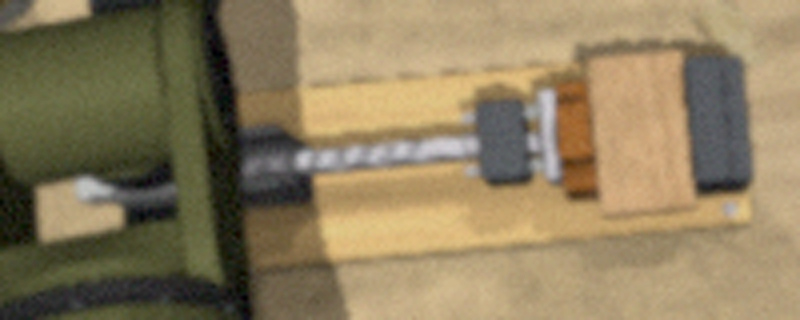

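The pad is clamped between the face (548,135) and the block (640,130), and the block is against the fixed jaw. The gap between jaw and face is about 10 mm, so the face is about halfway in. I'm handing the job in while still holding the trigger.

```bash
python3 -c "
from cell import manip
print(manip.sign_off())"
```

```text
the job is handed in; nothing more can be done
None
```

I hung the pad astride the bar, pumped the trigger four strokes until the sprung face was about 10 mm in by my camera measurement, and handed in at about 14.7 s with the trigger still held; the sign-off returned no verdict.

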